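# Set the analyser of a strain viewer

### The arm

A 7-joint arm with a two-finger parallel gripper is mounted at the origin on a cart in front of the work surface, level with it; the furniture and walls round the work are solid. World frame = base frame: x ahead of the robot, y to its left, z up, the work surface at z = 0. Lengths are in m, angles in rad, forces in N, time in s.
With the tool pointing down it reaches from about 0.4 to 0.925 m from the base axis. Payload 4.1 kg.
Tool frame: the origin (TCP) lies midway between the tips of the shut fingers; the grasp point (between the pads) lies 19 mm behind it (grip_depth is the distance from the TCP to the grasp point, in m); z points along the fingers, y is the direction in which the jaws open and shut (so a half turn about z gives the same grasp; the last joint's range is limited). The gripper opens to 85 mm and grips with 20 to 120 N. Pads are 22 mm wide; open, the fingers measure 114 mm over their backs; the gripper's body (76 mm by 85 mm) begins 54 mm behind the grasp point. The pads swing forward as they close: fully open they stand 13 mm farther back than shut.
Start: joints at [-0.099, 0.398, 0.045, 1.537, -0.019, 1.207, -0.051], TCP at [0.65, 0, 0.231] pointing down, gripper open.
Joint ranges: [-2.82, 2.82], [-0.49, 2.23], [-1.37, 1.46], [0, 2.46], [-1.36, 4.5], [0.23, 2], [-2.94, 2.94]. Speed limits (rad/s): [2.57, 2.57, 3.14, 3.14, 3.14, 3.14, 3.14].

### API

Orientations are given as a 3x3 rotation matrix whose columns are the frame's x, y, z axes.
In Python, from rig import read_state, get_image, camera_model, close_job, grip_depth gives the robot as it stands.
- The arm moves only by the shell command python3 -m creep 'ROWS' [FORCE]. ROWS is JSON, a list of rows, each a list of 3 entries, a list of its own where there are three numbers: the gripper command: -1 is fully open, 1 is shut, values between are in proportion, then the shift along the tool's x, y, z in cm, then the turn about the tool's z in degrees. In form: [[hand, [dx, dy, dz], turn], ...]. A call has 1 to 20 rows; each row shifts and turns the commanded pose from where the row before left it, along the tool's axes as they then stand; what a row does not reach is not made up. A row lasts 1/12 s, in which the tool goes at most 41.7 mm and 7.16 degrees, less where a joint would pass 70% of its speed; a pose out of reach is approached as far as the arm can. A call with a gripper value outside its range is refused whole. The fingers move at their own pace and stop on an object; FORCE is the grip in N (left out, the last holds). Time passes only in rows, so rows that do not move let the fingers close. It gives the time, the measured TCP pose, the force and the opening at its end, in the units of the state.
- read_state(): the state, without advancing time (a new reading comes with each control period).
- get_image(name): name is "scene" or "side" or "wrist"; returns the picture (384x512x3 uint8, blue, green, red); there is no depth.
- camera_model(name): a dict with "fx", "fy", "cx", "cy" (pixels), "R" (3x3) and "t" (3): a world point X has camera coordinates R X + t; the wrist camera has in their place "mount" (4x4, takes a point from camera to tool coordinates, whose origin is the TCP and whose axes are the flange's). Camera axes: x right, y down, z forward; pixel columns grow to the right and rows downward; lengths in m; the calibration is good to about 2 mm. A picture is of the moment at which its call begins: read the wrist's pose just before it. camera_model takes no time and is no camera call.
- close_job(): hands the job in, once; it reports no verdict.
The state is a dict: "clock": time; "joints": joint angles; "qvel": joint speeds; "joint_efforts": joint torques, N m; "tcp_pos": TCP position; "orientation": TCP orientation; "wrist_force": force on the tool from outside, world axes, zero at the start; "moment": the same for the moment, N m; "grip_width": opening from 0.0 (shut) to 1.0 (fully open).
Only numpy, scipy, OpenCV 4.12 (cv2) and the standard library are available. Lean on these libraries where they do the work, as an engineer would, in place of code of your own. Each camera call takes 0.05 s, during which the arm holds its last target.

### The job

The glass vial on the strain viewer is to be checked for strain. With the fingertips only, push the quarter-wave slide on the left of the viewer's head (left and right as seen from the robot) fully home, and push the analyser's lever round to the 30-degree mark on the right of the scale, which is the next long line to the right of the middle one. Push gently, do not pinch or lift anything, and leave the vials and other things as they stand.

Things in the scene. Friction and masses are not known exactly. Their poses are not given: they have to be found in the camera images.
- viewer: strain viewer, fixed: white lamp base 170 x 140 mm, 34 mm high, column at the back, round aluminium head 148 mm in diameter with the scale on its flat top at 132 mm height. Origin: on the table, under the centre of the head (the analyser's axis). -x points to its front (towards the robot, within 0.35 rad), +y to its left as seen by the robot, z up. Nothing of it is above 166 mm.
- analyser (a joint): angle of the black ring (100 mm in diameter) with its lever, rad: 0 with the lever straight to the viewer's front (middle line), positive as it goes right (counterclockwise from above, to -y); the 30-degree mark on the right is +0.524. Starts at -0.70 to +0.15, stops at -1.13 and 1.13. Stiff (about 1.5 N at the knob), stays where it is left.
- lever_knob (a point): a point on the axis of the upright black knob at the lever's outer end, 86 mm from the ring's axis, 150 mm above the table. The knob is a post 10 mm in diameter from 135 to 165 mm above the table; a steel stem 5 mm thick joins it to the ring at 138 mm height.
- mark (a point): fixed point of the viewer over the radial line of the 30-degree mark on the right, 86 mm from the ring's axis, 150 mm above the table: lever_knob is to come here.
- plate (a joint): travel of the quarter-wave slide, m: starts pulled out, at 0 to 0.008, and is fully home at its stop at 0.030; it moves to the viewer's -y (right). Stiff (about 2 N), stays where it is left. The stop is rigid; neither it nor any part of the viewer may be pushed with more than 30 N.
- tab (a point): centre of the outer (left, +y) face of the slide's upright black thumb tab, 130 mm above the table. The tab is 24 mm wide along the viewer's x, 6 mm thick, from 108 to 152 mm above the table. At the stop this face is 81.5 mm to the viewer's +y from its origin and the tab nearly meets the head's rim.
- specimen_vial: glass vial with a screw cap, 24 mm in diameter, 54 mm high, standing loose on the round lamp window 36 mm above the table, under the head. Origin at the centre of its underside. It stays there.
- next_vial: a second vial of the same size standing loose on the table to the right of the viewer. Leave it.
- tweezers_loose: steel tweezers 114 mm long, lying on the table in front of the viewer. Leave them.
- stir_bar_loose: white stirring bar 22 x 10 mm, lying on the table to the right of the viewer. Leave it.
- scale_middle (a point): inner end of the scale's middle line, on the head's top (132 mm), 54 mm straight to the front of the ring's axis. The scale has fine lines every 5 degrees and long lines (16 mm) at 60 and 30 degrees left, in the middle (with a small dot at its outer end) and at 30 and 60 degrees right.

How it is judged:
By the outcome, as a careful person would: the job done as asked, in the order asked, and still so for the second after the job is handed in, with the robot touching nothing.
It also fails if it takes over 48 s, if anything falls off the work surface, if the arm or the gripper's body presses on something with over 40 N, if the wrist force passes 120 N, or if a joint passes its speed limit or range.

## Working session

There is one attempt and no reset: what is moved stays moved. The work goes in short steps, Python scripts to look and compute and a shell command to move; the robot and the scene stay as the last step left them, time stands still between calls to the robot, and variables do not carry over. Pictures are saved under pics/ and viewed, and the job is handed in when it is done.

```bash
mkdir -p pics
python3 - <<'E'
from rig import *
import cv2, numpy as np
np.set_printoptions(precision=4,suppress=True)
s=read_state();print(s)
print(grip_depth if not callable(grip_depth) else grip_depth())
for n in("scene","side","wrist"):
    im=get_image(n);cv2.imwrite(f"pics/{n}0.png",im);print(n,camera_model(n))
E
```

```text
{'clock': 0.0, 'joints': array([-0.099 ,  0.3992,  0.0451,  1.5379, -0.0187,  1.2069, -0.0507]), 'qvel': array([-0.0019,  0.0009, -0.0002,  0.001 , -0.0006,  0.0006,  0.0001]), 'joint_efforts': array([ -0.001 , -47.513 ,   1.3641, -25.4227,   0.0115,   0.0095,
         0.    ]), 'tcp_pos': array([ 0.6494, -0.    ,  0.2302]), 'orientation': array([[-0.    ,  1.    , -0.002 ],
       [ 1.    ,  0.    , -0.0002],
       [-0.0002, -0.002 , -1.    ]]), 'wrist_force': array([ 0.215 , -0.4089,  0.1127]), 'moment': array([-0.0295, -0.0006,  0.0116]), 'grip_width': 0.9994396265200939}
0.0187
scene {'fx': 386.30547963687536, 'fy': 386.30547963687536, 'cx': 259.05051202111457, 'cy': 187.75032423232037, 'R': array([[ 0.6065, -0.7948, -0.0179],
       [-0.3209, -0.2242, -0.9202],
       [ 0.7274,  0.5639, -0.391 ]]), 't': array([-0.5241,  0.2159,  0.7079])}
side {'fx': 349.75142948000274, 'fy': 349.75142948000274, 'cx': 259.2423950975489, 'cy': 192.24611312855984, 'R': array([[ 0.8387, -0.5444, -0.0171],
       [-0.3244, -0.4741, -0.8185],
       [ 0.4375,  0.692 , -0.5742]]), 't': array([-0.5585,  0.1038,  0.9001])}
wrist {'fx': 332.71542760010595, 'fy': 332.71542760010595, 'cx': 251.0154483155013, 'cy': 194.73135034883325, 'mount': array([[-0.0021, -0.9614, -0.2752,  0.0693],
       [ 1.    , -0.0021, -0.0005, -0.    ],
       [-0.0001, -0.2752,  0.9614, -0.1417],
       [ 0.    ,  0.    ,  0.    ,  1.    ]])}
```

View pics/scene0.png

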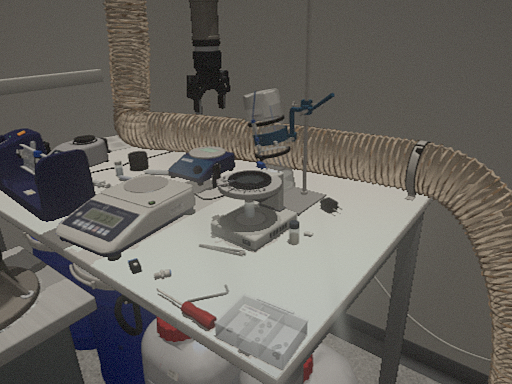

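View pics/side0.png

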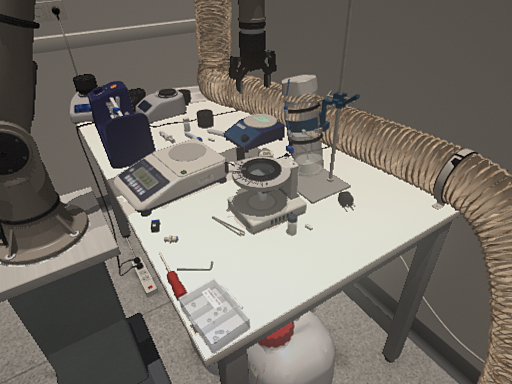

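View pics/wrist0.png

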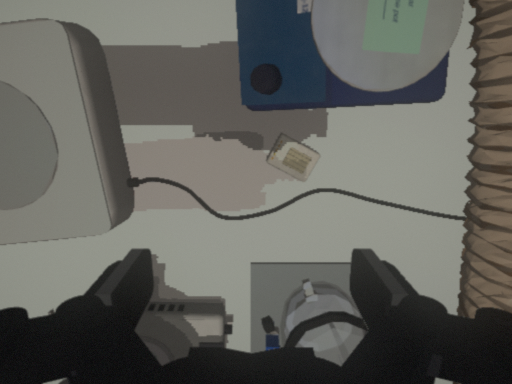

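```bash
cat > h.py <<'E'
from rig import *
import cv2, numpy as np
np.set_printoptions(precision=4,suppress=True)
def ray(n,uv,pose=None):
    c=camera_model(n);d=np.array([(uv[0]-c['cx'])/c['fx'],(uv[1]-c['cy'])/c['fy'],1.])
    if n=='wrist':
        p,R=pose;M=c['mount'];o=p+R@M[:3,3];return o,R@M[:3,:3]@d
    R,t=np.array(c['R']),np.array(c['t']);return -R.T@t,R.T@d
def onz(n,uv,z,pose=None):
    o,d=ray(n,uv,pose);return o+d*(z-o[2])/d[2]
def proj(n,X,pose=None):
    c=camera_model(n)
    if n=='wrist':
        p,R=pose;M=c['mount'];q=M[:3,:3].T@(R.T@(np.asarray(X)-p)-M[:3,3])
    else: q=np.array(c['R'])@X+np.array(c['t'])
    return np.array([c['fx']*q[0]/q[2]+c['cx'],c['fy']*q[1]/q[2]+c['cy']])
E
python3 - <<'E'
from h import *
print(onz('scene',(250,183),.132),onz('side',(262,172),.132))
a=cv2.imread('pics/scene0.png')[150:260,190:320];b=cv2.imread('pics/side0.png')[140:250,205:335]
cv2.imwrite('pics/c0.png',cv2.resize(np.hstack([a,b]),None,fx=3,fy=3,interpolation=cv2.INTER_CUBIC))
E
```

```text
[ 0.5041 -0.2518  0.132 ] [ 0.5126 -0.253   0.132 ]
```

View pics/c0.png

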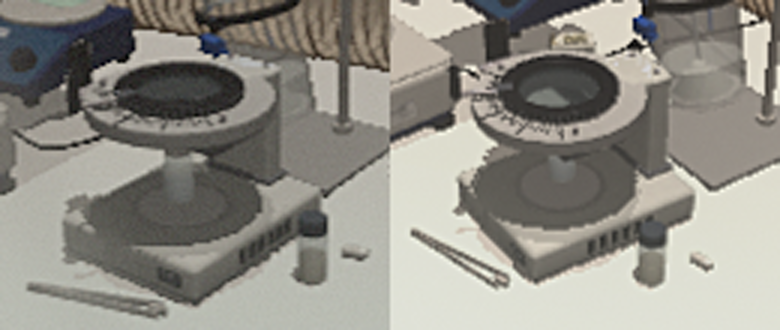

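```bash
python3 -m creep '[[1,[0,-3,-1],0],[1,[0,-3,-1],0],[1,[0,-3,-1],0],[1,[0,-3,-1],0],[1,[0,-3,-1],0],[1,[-2.5,-3,-1],0],[1,[-2.5,0,0],0],[1,[-2.5,0,0],0],[1,[-2.5,0,0],0],[1,[-2.5,0,0],0],[1,[-2.5,0,0],0],[1,[-2.5,0,0],0],[1,[-2.5,0,0],0],[1,[-2.5,0,0],0],[1,[-2.5,0,0],0],[1,[-2.5,0,0],0],[1,[-2.5,0,0],0],[1,[0,0,0],0],[1,[0,0,0],0]]' 20
python3 - <<'E'
from h import *
s=read_state();np.savez('w1.npz',p=s['tcp_pos'],R=s['orientation']);print(s['tcp_pos'],s['orientation'])
cv2.imwrite('pics/w1.png',get_image('wrist'))
E
```

```text
clock: 1.73
tcp_pos: [0.4693, -0.3012, 0.2909]
orientation: [[0.003, 1.0, -0.001], [1.0, -0.003, 0.0], [0.0, -0.001, -1.0]]
wrist_force: [0.8, -0.4, 0.6]
grip_width: -0.001
[ 0.4693 -0.3012  0.2909] [[ 0.0031  1.     -0.001 ]
 [ 1.     -0.0031  0.0001]
 [ 0.0001 -0.001  -1.    ]]
```

View pics/w1.png

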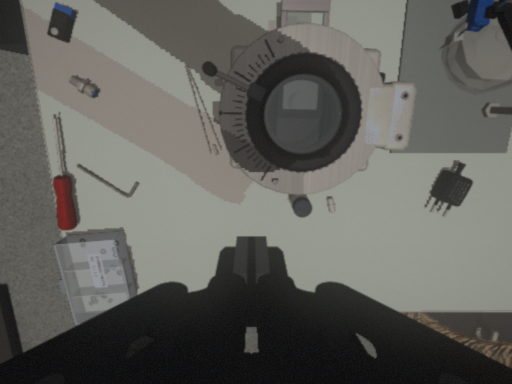

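Run:
```python
from h import *
im=cv2.imread('pics/w1.png')
a=cv2.resize(im[0:210,190:430],None,fx=3.3,fy=2.85*3.3/2.85,interpolation=cv2.INTER_CUBIC)[:,:800]
a=cv2.resize(im[0:200,190:430],None,fx=3,fy=3,interpolation=cv2.INTER_CUBIC)
cv2.imwrite('pics/w1c.png',np.clip(a.astype(float)*1.6,0,255).astype(np.uint8))
w=np.load('w1.npz');P=(w['p'],w['R'])
g=im.max(2);m=((g<55)*255).astype(np.uint8);m=m[:200]
cs,_=cv2.findContours(m,cv2.RETR_LIST,cv2.CHAIN_APPROX_NONE)
for c in cs:
    if cv2.contourArea(c)>60: print(cv2.contourArea(c),cv2.boundingRect(c),cv2.fitEllipse(c))
for uv in[(304,108)]: print(onz('wrist',uv,.132,P))
print(onz('wrist',(210,70),.165,P))
```

```text
533.0 (432, 163, 39, 37) ((449.6668395996094, 183.0506591796875), (25.071842193603516, 39.42296600341797), 53.08653259277344)
4871.0 (263, 73, 80, 82) ((302.3451232910156, 113.50691223144531), (76.83775329589844, 80.76068115234375), 28.07048797607422)
131.0 (203, 62, 14, 14) ((209.36480712890625, 68.62007141113281), (11.174338340759277, 15.214969635009766), 134.50064086914062)
10532.0 (245, 53, 116, 118) ((302.3424377441406, 111.8101806640625), (113.14079284667969, 118.59639739990234), 29.9370059967041)
430.0 (48, 9, 26, 33) ((60.72451400756836, 25.237844467163086), (23.515316009521484, 29.59654998779297), 169.08248901367188)
598.0 (484, 0, 28, 49) ((501.0594177246094, 19.359203338623047), (26.42780876159668, 47.980281829833984), 168.24388122558594)
375.0 (452, 0, 26, 30) ((465.46282958984375, 11.569867134094238), (24.69510269165039, 27.67457389831543), 176.42352294921875)
1134.0 (0, 0, 28, 55) ((11.663064002990723, 28.775230407714844), (25.668481826782227, 64.03872680664062), 172.7091827392578)
[ 0.5156 -0.2393  0.132 ]
[ 0.4385 -0.2104  0.165 ]
```

View pics/w1c.png

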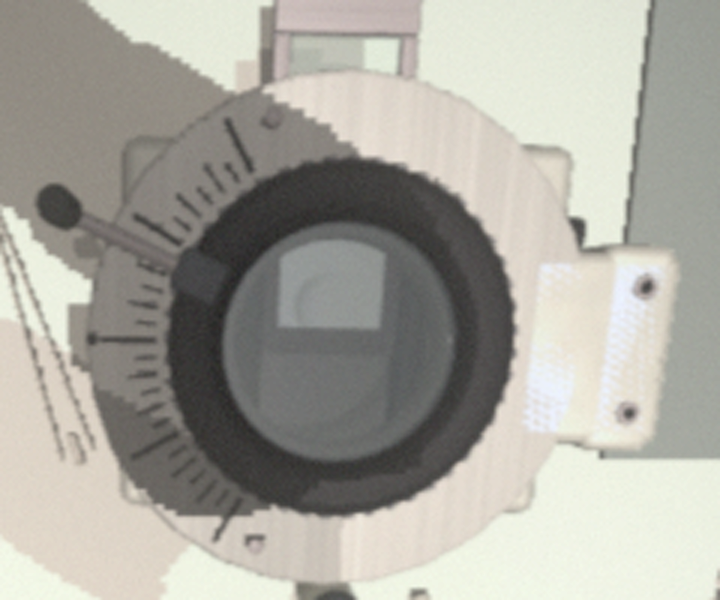

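```bash
cat > v.py <<'E'
from h import *
from scipy.optimize import least_squares
w=np.load('w1.npz');P=(w['p'],w['R'])
pts={-60:[(228,120),(253,170)],-30:[(135,215),(172,241)],0:[(96,339),(157,340)],30:[(135,458),(172,435)],60:[(216,541),(240,503)]}
obs=[];th=[];rr=[]
for a,(o,i) in pts.items():
    for q,r in((o,.070),(i,.054)):
        obs.append(onz('wrist',(q[0]/3+190,q[1]/3),.132,P)[:2]);th.append(np.radians(a));rr.append(r)
obs=np.array(obs);th=np.array(th);rr=np.array(rr)
# dir at angle a in viewer: (-cos a, -sin a)
def mod(x):
    c,s=np.cos(x[2]),np.sin(x[2]);vx,vy=-rr*np.cos(th),-rr*np.sin(th)
    return np.c_[x[0]+c*vx-s*vy,x[1]+s*vx+c*vy]
f=least_squares(lambda x:(mod(x)-obs).ravel(),[.515,-.24,0])
E
python3 - <<'E'
from v import *
x=f.x;print(x);print((mod(x)-obs)*1e3)
k=onz('wrist',(209.7,68.5),.165,P);d=k[:2]-x[:2];R=np.array([[np.cos(x[2]),-np.sin(x[2])],[np.sin(x[2]),np.cos(x[2])]])
v=R.T@d;print('knob',k,np.hypot(*v),np.arctan2(-v[1],-v[0]))
print('mark',x[:2]+R@(-.086*np.array([np.cos(.5236),np.sin(.5236)])))
print('knob now',x[:2]+R@(.086*v/np.hypot(*v)))
for t in(0,.008,.03): print('tab',x[:2]+R@[0,.0815+.03-t])
h=(260+5)/3
for zz in (.15,): print(onz('wrist',(302.3,112),zz,P))
E
```

```text
[ 0.5147 -0.2451 -0.0242]
[[-0.8035  0.9146]
 [-0.2295 -0.2452]
 [-0.8771  0.4757]
 [ 2.3615 -0.8288]
 [ 0.9449 -0.2231]
 [-0.9056 -0.2321]
 [-1.2911 -0.4307]
 [ 1.5145  0.3561]
 [-0.8742 -0.7676]
 [ 0.1601  0.9811]]
knob [ 0.4383 -0.2093  0.165 ] 0.0843955191328675 -0.4141453206417417
mark [ 0.4392 -0.2863]
knob now [ 0.4369 -0.2086]
tab [ 0.5174 -0.1336]
tab [ 0.5172 -0.1416]
tab [ 0.5167 -0.1636]
[ 0.5116 -0.2421  0.15  ]
```

```bash
python3 -m creep '[[1,[2.5,1,0],0],[1,[2.5,1,0],0],[1,[2.5,1,0],0],[1,[2.5,1,0],0],[1,[0,0,0],0],[1,[0,0,0],0]]'
python3 - <<'E'
from h import *
s=read_state();np.savez('w2.npz',p=s['tcp_pos'],R=s['orientation']);print(s['tcp_pos'])
im=get_image('wrist');cv2.imwrite('pics/w2.png',im);cv2.imwrite('pics/w2c.png',np.clip(1.5*cv2.resize(im[60:260,140:400],None,fx=3,fy=3,interpolation=cv2.INTER_CUBIC).astype(float),0,255).astype(np.uint8))
E
```

```text
clock: 2.28
tcp_pos: [0.5109, -0.1961, 0.2912]
orientation: [[-0.007, 1.0, -0.0], [1.0, 0.007, 0.001], [0.001, -0.0, -1.0]]
wrist_force: [-0.4, -1.2, -0.0]
grip_width: -0.001
[ 0.5109 -0.1961  0.2912]
```

View pics/w2.png

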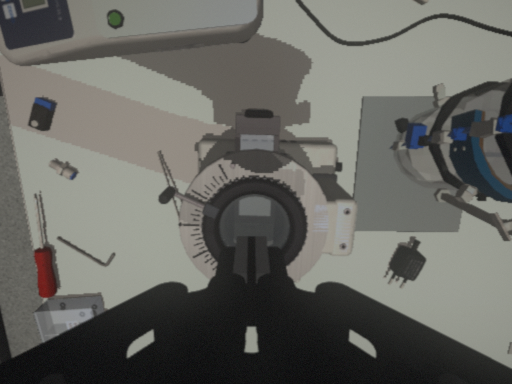

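View pics/w2c.png

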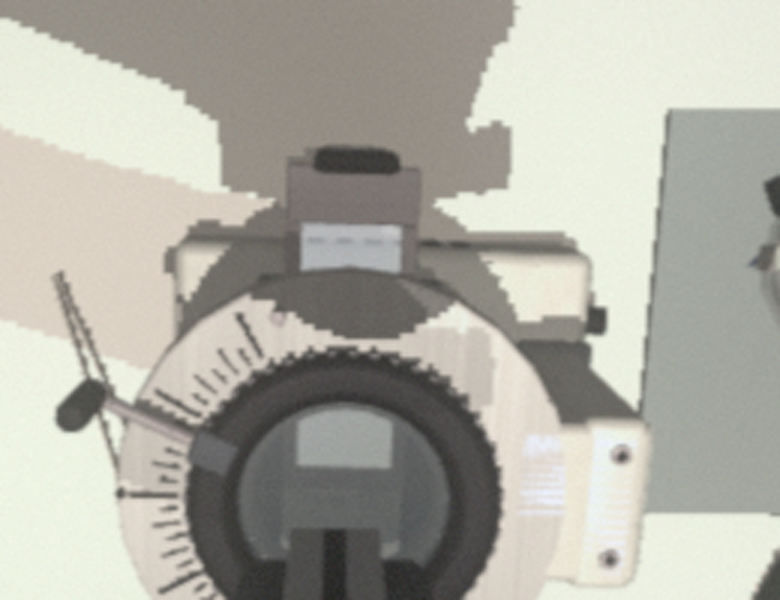

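Run:
```python
from h import *
w=np.load('w2.npz');P=(w['p'],w['R'])
for r in(146,149): print('tab top outer',onz('wrist',(140+357/3,60+r/3),.152,P))
print('tab L/R',onz('wrist',(140+315/3,60+160/3),.152,P),onz('wrist',(140+400/3,60+160/3),.152,P))
print('knobtop',onz('wrist',(140+75/3,60+411/3),.165,P))
print('balance edge z.06',onz('wrist',(250,45),.06,P),onz('wrist',(160,60),.06,P))
print('mid dot/inner',onz('wrist',(140+120/3,60+492/3),.132,P),onz('wrist',(140+184/3,60+495/3),.132,P))
```

```text
tab top outer [ 0.517  -0.1339  0.152 ]
tab top outer [ 0.517  -0.1347  0.152 ]
tab L/R [ 0.5056 -0.1376  0.152 ] [ 0.5288 -0.1375  0.152 ]
knobtop [ 0.4387 -0.2057  0.165 ]
balance edge z.06 [ 0.5091 -0.0725  0.06  ] [ 0.4151 -0.0874  0.06  ]
mid dot/inner [ 0.4425 -0.2425  0.132 ] [ 0.463  -0.2434  0.132 ]
```

```bash
python3 -m creep '[[1,[2.3,0.2,0],0],[1,[2.3,0.2,0],0],[1,[2.3,0.2,0],0],[1,[2.2,0.0,0],0],[1,[0,0,2],0],[1,[0,0,2],0],[1,[0,0,2],0],[1,[0,0,2],0],[1,[0,0,2],0],[1,[0,0,2],0],[1,[0,0,2],0],[1,[0,0,1.4],0],[1,[0,0,0.9],0],[1,[0,0,0],0],[1,[0,0,0],0]]'
python3 - <<'E'
from h import *
s=read_state();print(s['wrist_force'])
im=get_image('side');cv2.imwrite('pics/s2.png',cv2.resize(im[100:260,180:380],None,fx=4,fy=3.75,interpolation=cv2.INTER_CUBIC))
E
```

```text
clock: 3.58
tcp_pos: [0.516, -0.1095, 0.1285]
orientation: [[0.001, 1.0, -0.0], [1.0, -0.001, -0.0], [-0.0, -0.0, -1.0]]
wrist_force: [0.4, -0.6, 0.4]
grip_width: 0.001
[ 0.4492 -0.5947  0.4433]
```

View pics/s2.png

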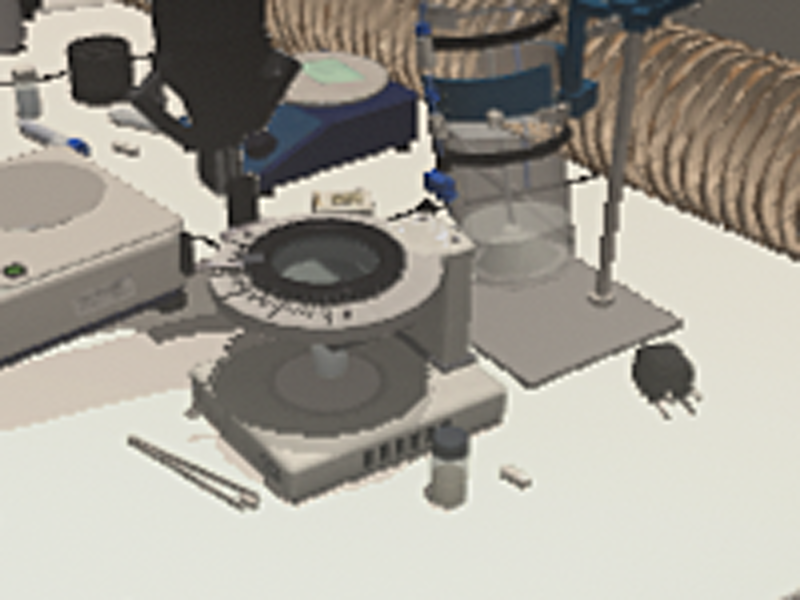

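The side view shows the shut fingers just left of the tab (crop about 235,190), clear of everything else. Now I push in small rows.

```bash
python3 -m creep '[[1,[-0.3,0,0],0],[1,[-0.3,0,0],0],[1,[-0.3,0,0],0],[1,[-0.3,0,0],0],[1,[-0.3,0,0],0],[1,[-0.3,0,0],0],[1,[0,0,0],0]]'; python3 -m creep '[[1,[-0.3,0,0],0],[1,[-0.3,0,0],0],[1,[-0.3,0,0],0],[1,[-0.3,0,0],0],[1,[-0.2,0,0],0],[1,[0,0,0],0]]'; python3 -m creep '[[1,[-0.2,0,0],0],[1,[-0.2,0,0],0],[1,[-0.2,0,0],0],[1,[0,0,0],0]]'
```

```text
clock: 4.22
tcp_pos: [0.5162, -0.1273, 0.1285]
orientation: [[0.001, 1.0, 0.0], [1.0, -0.001, 0.0], [0.0, 0.0, -1.0]]
wrist_force: [0.3, 0.7, 1.2]
grip_width: 0.004
clock: 4.72
tcp_pos: [0.5159, -0.1418, 0.1283]
orientation: [[0.001, 1.0, 0.0], [1.0, -0.001, -0.001], [-0.001, 0.0, -1.0]]
wrist_force: [-0.3, 0.0, 1.1]
grip_width: -0.002
clock: 5.05
tcp_pos: [0.5159, -0.1475, 0.1282]
orientation: [[0.0, 1.0, -0.0], [1.0, -0.0, -0.0], [-0.0, -0.0, -1.0]]
wrist_force: [-1.3, 1.1, 0.8]
grip_width: -0.003
```

```bash
python3 -m creep '[[1,[-0.1,0,0],0],[1,[-0.1,0,0],0],[1,[0,0,0],0]]'
python3 - <<'E'
from h import *
for i in range(3):
  s=read_state();print(s['wrist_force'],s['moment'],s['tcp_pos'])
  im=get_image(['side','scene','wrist'][i]);cv2.imwrite(f'pics/p3_{i}.png',im)
a=cv2.imread('pics/p3_0.png')[120:200,190:300];b=cv2.imread('pics/p3_1.png')[140:220,190:300]
cv2.imwrite('pics/p3.png',cv2.resize(np.hstack([a,b]),None,fx=3.6,fy=5,interpolation=cv2.INTER_CUBIC))
E
```

```text
clock: 5.3
tcp_pos: [0.5158, -0.1492, 0.1282]
orientation: [[0.0, 1.0, -0.0], [1.0, -0.0, -0.0], [-0.0, -0.0, -1.0]]
wrist_force: [-0.5, 3.5, 0.8]
grip_width: -0.001
[-0.5068  3.5134  0.819 ] [ 0.3478  0.2641 -0.0212] [ 0.5158 -0.1492  0.1282]
[-2.1896  2.1487  1.1981] [ 0.2613  0.2481 -0.0132] [ 0.5159 -0.1492  0.1282]
[-1.3529  1.4458  0.3978] [0.2981 0.2424 0.0136] [ 0.5158 -0.1492  0.1282]
```

View pics/p3.png

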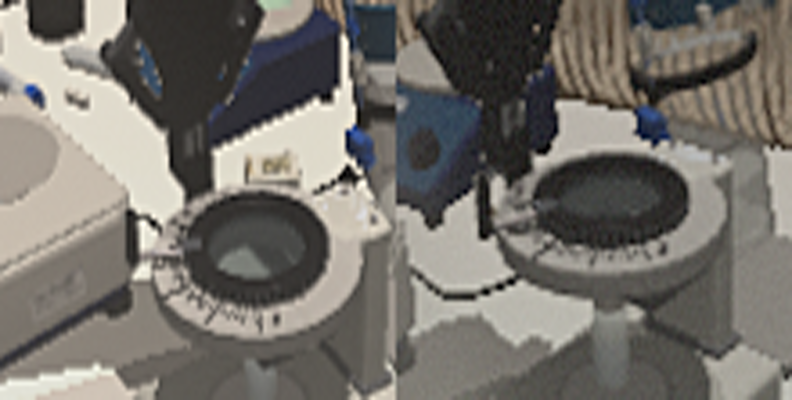

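```bash
for i in 1; do python3 -m creep '[[1,[-0.1,0,0],0],[1,[-0.1,0,0],0],[1,[0,0,0],0]]'; python3 -c "
from h import *;s=read_state();print(s['wrist_force'],s['moment'])"; done
```

```text
clock: 5.7
tcp_pos: [0.5159, -0.1511, 0.1282]
orientation: [[0.0, 1.0, -0.0], [1.0, -0.0, 0.0], [0.0, -0.0, -1.0]]
wrist_force: [-0.4, 2.0, 0.6]
grip_width: -0.002
[-0.4485  2.02    0.5741] [ 0.3683  0.2806 -0.0325]
```

```bash
python3 -m creep '[[1,[-0.1,0,0],0],[1,[0,0,0],0]]'; python3 -c "
from h import *;s=read_state();print(s['wrist_force'],s['moment'])";python3 -m creep '[[1,[-0.1,0,0],0],[1,[0,0,0],0]]'; python3 -c "
from h import *;s=read_state();print(s['wrist_force'],s['moment'])"
```

```text
clock: 5.87
tcp_pos: [0.5158, -0.1518, 0.1282]
orientation: [[0.0, 1.0, -0.0], [1.0, -0.0, 0.001], [0.001, -0.0, -1.0]]
wrist_force: [-0.9, 2.8, 0.8]
grip_width: 0.002
[-0.8804  2.8496  0.8357] [ 0.5568  0.3378 -0.07  ]
clock: 6.03
tcp_pos: [0.5159, -0.1518, 0.1282]
orientation: [[-0.001, 1.0, -0.001], [1.0, 0.001, 0.002], [0.002, -0.001, -1.0]]
wrist_force: [-2.5, 4.9, 1.6]
grip_width: 0.001
[-2.5227  4.9433  1.5867] [ 0.9436  0.3898 -0.0513]
```

```bash
python3 -m creep '[[1,[-0.1,0,0],0],[1,[0,0,0],0]]'; python3 -c "
from h import *;s=read_state();print(s['wrist_force'],s['moment'])"
```

```text
clock: 6.2
tcp_pos: [0.5158, -0.1518, 0.1282]
orientation: [[-0.001, 1.0, -0.001], [1.0, 0.001, 0.003], [0.003, -0.001, -1.0]]
wrist_force: [-1.9, 6.1, 1.8]
grip_width: -0.004
[-1.8737  6.0838  1.8284] [ 1.2663  0.5524 -0.0591]
```

The slide is at its stop: the TCP stayed at y = -0.1518 while the force climbed to 6 N. I back off, rise over the head and go to the left of the knob.

```bash
python3 -m creep '[[1,[1,0,0],0],[1,[1,0,0],0],[1,[1,0,0],0],[1,[0,0,-2],0],[1,[0,0,-2],0],[1,[0,0,-2],0],[1,[0,0,-2],0],[1,[0,-2,0],0],[1,[0,-2,0],0],[1,[0,-2,0],0],[1,[0,-1.9,0],0],[1,[-2,0,0],0],[1,[-2,0,0],0],[1,[-1,0,0],0],[1,[0,0,0],0],[1,[0,0,0],0]]'
python3 - <<'E'
from h import *
s=read_state();print(s['tcp_pos'],s['wrist_force'])
im=get_image('wrist');cv2.imwrite('pics/w4.png',im)
a=get_image('side')[120:200,190:300];b=get_image('scene')[140:220,190:300]
cv2.imwrite('pics/p4.png',cv2.resize(np.hstack([a,b]),None,fx=3.6,fy=5,interpolation=cv2.INTER_CUBIC))
E
```

```text
clock: 7.53
tcp_pos: [0.4373, -0.1736, 0.2083]
orientation: [[0.0, 1.0, 0.0], [1.0, -0.0, 0.0], [0.0, 0.0, -1.0]]
wrist_force: [-0.1, 0.2, -0.0]
grip_width: 0.002
[ 0.4373 -0.1736  0.2083] [-0.0811  0.1526 -0.0145]
```

View pics/p4.png

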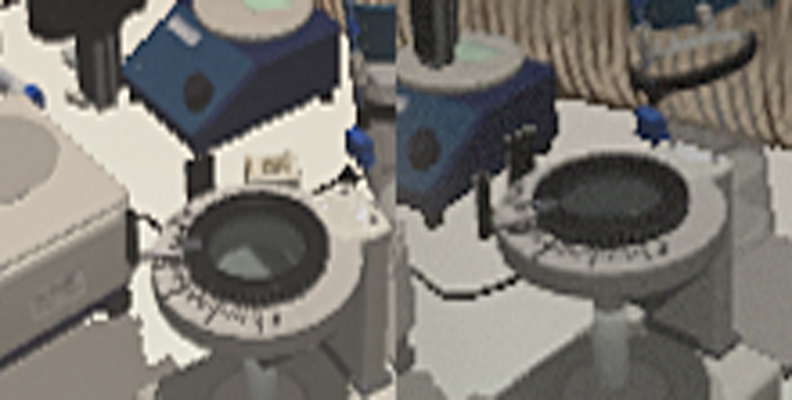

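View pics/w4.png

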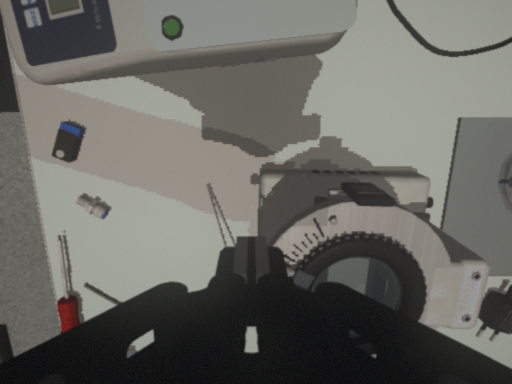

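```bash
python3 -m creep '[[1,[0,0,2],0],[1,[0,0,2],0],[1,[0,0,1.3],0],[1,[0,0,0.7],0],[1,[0,0,0],0],[1,[-0.5,0,0],0],[1,[-0.5,0,0],0],[1,[-0.4,0,0],0],[1,[-0.4,0,0],0],[1,[0,0,0],0]]'; python3 -c "
from h import *;s=read_state();print(s['wrist_force'],s['moment'])"
python3 -m creep '[[1,[-0.3,-0.1,0],0],[1,[-0.3,-0.1,0],0],[1,[-0.3,-0.1,0],0],[1,[-0.3,-0.1,0],0],[1,[-0.3,-0.1,0],0],[1,[-0.3,-0.1,0],0],[1,[0,0,0],0]]';  python3 - <<'E'
from h import *
s=read_state();print(s['wrist_force'],s['moment'])
a=get_image('side')[120:200,190:300];b=get_image('scene')[140:220,190:300]
cv2.imwrite('pics/p5.png',cv2.resize(np.hstack([a,b]),None,fx=3.6,fy=5,interpolation=cv2.INTER_CUBIC))
E
```

```text
clock: 8.52
tcp_pos: [0.4372, -0.193, 0.1489]
orientation: [[0.002, 1.0, 0.001], [1.0, -0.002, -0.0], [-0.0, 0.001, -1.0]]
wrist_force: [0.3, 0.3, -0.4]
grip_width: 0.006
[ 0.2553  0.3472 -0.4212] [ 0.0063 -0.0142 -0.0292]
clock: 9.1
tcp_pos: [0.4306, -0.2109, 0.1483]
orientation: [[0.001, 1.0, -0.0], [1.0, -0.001, -0.001], [-0.001, -0.0, -1.0]]
wrist_force: [-0.3, 0.7, 0.2]
grip_width: 0.0
[-0.3444  0.693   0.2278] [ 0.0498  0.0802 -0.0271]
```

View pics/p5.png

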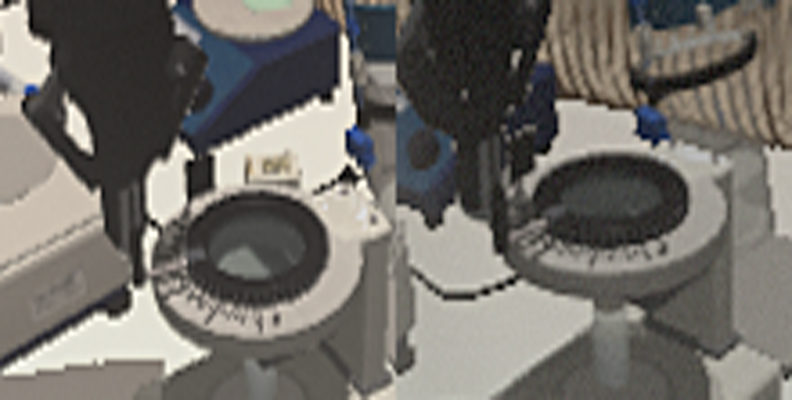

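The lever is moving with the fingers. I follow its arc.

```bash
python3 -m creep '[[1,[-0.3,-0.06,0],0],[1,[-0.3,-0.06,0],0],[1,[-0.3,-0.03,0],0],[1,[-0.3,0,0],0],[1,[-0.3,0,0],0],[1,[-0.3,0,0],0],[1,[-0.3,0.04,0],0],[1,[-0.3,0.06,0],0],[1,[-0.3,0.07,0],0],[1,[-0.3,0.08,0],0],[1,[-0.3,0.09,0],0],[1,[-0.3,0.1,0],0],[1,[-0.3,0.1,0],0],[1,[-0.3,0.1,0],0],[1,[-0.3,0.1,0],0],[1,[-0.3,0.1,0],0],[1,[-0.3,0.1,0],0],[1,[0,0,0],0],[1,[0,0,0],0]]';  python3 - <<'E'
from h import *
s=read_state();print(s['wrist_force'],s['moment'])
a=get_image('side')[120:200,190:300];b=get_image('scene')[140:220,190:300]
cv2.imwrite('pics/p6.png',cv2.resize(np.hstack([a,b]),None,fx=3.6,fy=5,interpolation=cv2.INTER_CUBIC))
E
```

```text
clock: 10.78
tcp_pos: [0.4396, -0.2618, 0.1485]
orientation: [[0.0, 1.0, 0.001], [1.0, -0.0, -0.001], [-0.001, 0.001, -1.0]]
wrist_force: [-0.2, 0.6, 0.2]
grip_width: -0.003
[-0.2038  0.6109  0.1773] [-0.0437  0.0085 -0.0268]
```

View pics/p6.png

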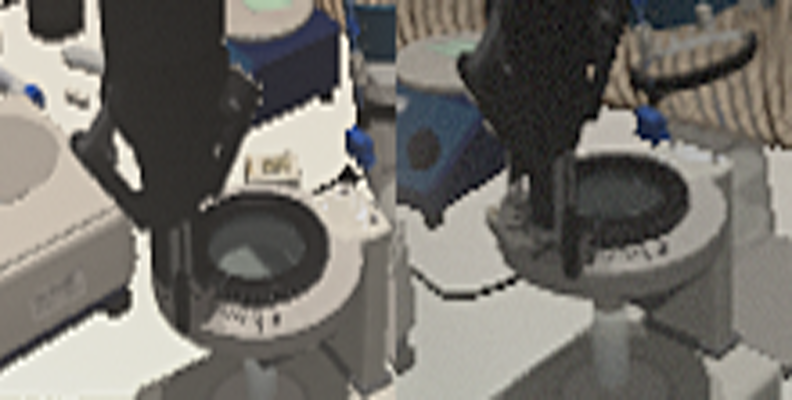

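```bash
python3 -m creep '[[1,[-0.2,0.08,0],0],[1,[-0.2,0.08,0],0],[1,[-0.1,0.04,0],0],[1,[0,0,0],0],[1,[0,0,0],0]]'; python3 -c "
from h import *;s=read_state();print(s['wrist_force'],s['moment'])"
python3 -m creep '[[1,[0.7,-0.2,0],0],[1,[0.8,-0.2,0],0],[1,[0,0,-2],0],[1,[0,0,-3],0],[1,[0,0,-3],0],[1,[0,0,-3],0],[1,[-2,1,-3],0],[1,[-2,1,-0.5],0],[1,[-1.5,1,0],0],[1,[0,0,0],0],[1,[0,0,0],0]]'
python3 - <<'E'
from h import *
s=read_state();np.savez('w7.npz',p=s['tcp_pos'],R=s['orientation'])
im=get_image('wrist');cv2.imwrite('pics/w7.png',im);cv2.imwrite('pics/w7c.png',np.clip(1.5*cv2.resize(im[0:200,190:430],None,fx=3,fy=3,interpolation=cv2.INTER_CUBIC).astype(float),0,255).astype(np.uint8))
E
```

```text
clock: 11.3
tcp_pos: [0.4413, -0.2661, 0.1484]
orientation: [[-0.0, 1.0, 0.001], [1.0, 0.0, -0.0], [-0.0, 0.001, -1.0]]
wrist_force: [0.5, 0.9, 0.5]
grip_width: -0.001
[0.5342 0.8663 0.5219] [ 0.1568 -0.0069 -0.0307]
clock: 12.22
tcp_pos: [0.4667, -0.3057, 0.2928]
orientation: [[0.001, 1.0, -0.001], [1.0, -0.001, 0.0], [0.0, -0.001, -1.0]]
wrist_force: [0.1, 0.2, -0.6]
grip_width: -0.004
```

View pics/w7c.png

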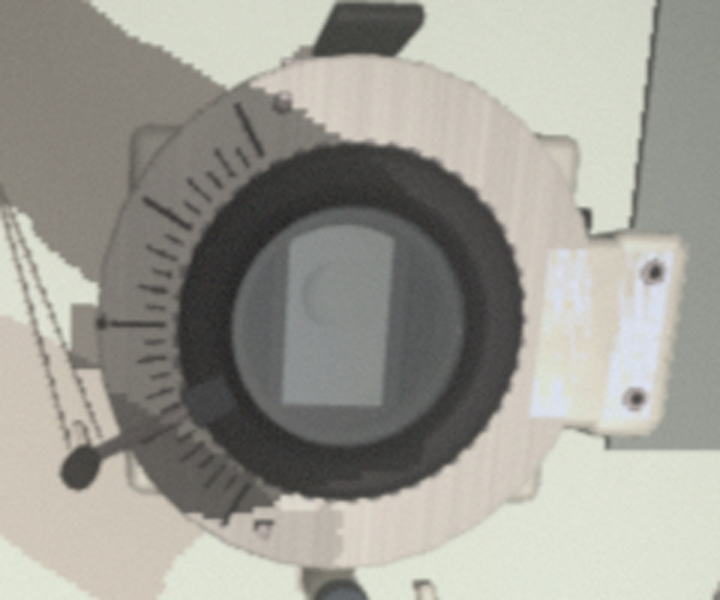

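```bash
cat > v7.py <<'E'
import sys
from h import *
from scipy.optimize import least_squares
def run(wf,pts,top,stem):
    w=np.load(wf);P=(w['p'],w['R'])
    px=lambda q:(q[0]/3+190,q[1]/3)
    O=[];T=[];r=[]
    for a,(o,i) in pts.items():
        for q,k in((o,.07),(i,.054)): O.append(onz('wrist',px(q),.132,P)[:2]);T.append(np.radians(a));r.append(k)
    O=np.array(O);T=np.array(T);r=np.array(r)
    def mod(x): return np.c_[x[0]-r*np.cos(T+x[2]),x[1]-r*np.sin(T+x[2])]
    x=least_squares(lambda x:(mod(x)-O).ravel(),[.515,-.24,0]).x
    print('viewer',x,'rms',np.std(mod(x)-O))
    k=onz('wrist',px(top),.165,P)[:2]-x[:2];print('top: r',np.hypot(*k),'deg',np.degrees(np.arctan2(-k[1],-k[0])-x[2]))
    for q in stem:
        k=onz('wrist',px(q),.138,P)[:2]-x[:2];print('stem: r',np.hypot(*k),'deg',np.degrees(np.arctan2(-k[1],-k[0])-x[2]))
E
python3 - <<'E'
from v7 import *
im=cv2.imread('pics/w7.png');m=((im.max(2)<50)*255).astype(np.uint8)
g=cv2.resize(im[135:170,205:260],None,fx=12,fy=12,interpolation=cv2.INTER_CUBIC);cv2.imwrite('pics/w7d.png',np.clip(g*1.8,0,255).astype(np.uint8))
run('w7.npz',{-60:[(237,103),(262,155)],-30:[(145,199),(183,227)],0:[(106,323),(165,324)],60:[(223,523),(246,487)]},(78,470),[(110,452),(180,419)])
E
```

```text
viewer [ 0.5145 -0.2452 -0.0262] rms 0.0008196678517980025
top: r 0.08465549856526774 deg 26.662910559290793
stem: r 0.07814568787526632 deg 28.186542315879688
stem: r 0.05514153719147696 deg 28.917446856131523
```

View pics/w7d.png

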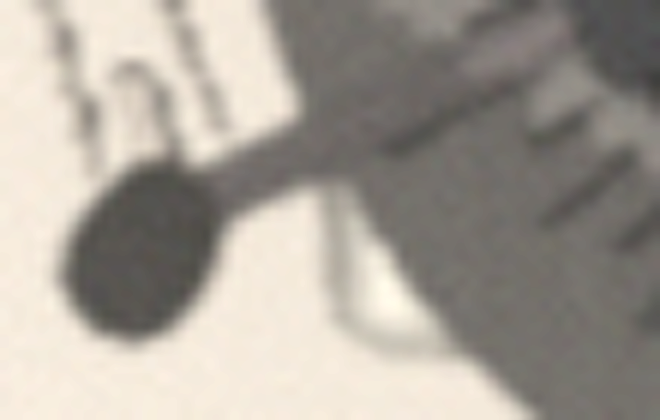

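Run:
```python
from h import *
w=np.load('w7.npz');P=(w['p'],w['R']);x=np.array([.5145,-.2452,-.0262])
for u in[(230,147.4),(225.8,149.8)]:
    k=onz('wrist',u,.138,P)[:2]-x[:2];print(np.hypot(*k),np.degrees(np.arctan2(-k[1],-k[0])-x[2]))
pt=lambda r,a,z:np.array([x[0]-r*np.cos(np.radians(a)+x[2]),x[1]-r*np.sin(np.radians(a)+x[2]),z])
z=lambda q:(q-[205,135])*12
for r in(.054,.07):print('mark30',z(proj('wrist',pt(r,30,.132),P)))
for a in(26,27,28,29,30):
    print(a,z(proj('wrist',pt(.086,a,.165),P)),z(proj('wrist',pt(.078,a,.138),P)),z(proj('wrist',pt(.07,a,.138),P)))
```

```text
0.0740959066538048 27.203377818629054
0.07843712946794276 27.40498482062515
mark30 [559.8609  52.4271]
mark30 [374.4664 154.4006]
26 [107.5074 255.9726] [243.3204 151.7687] [340.5949 106.6823]
27 [117.4891 275.7995] [251.456  168.3549] [347.8199 121.6618]
28 [127.7849 295.4072] [259.8581 184.7654] [355.2876 136.4859]
29 [138.3909 314.7916] [268.5236 200.9964] [362.9952 151.1512]
30 [149.3031 333.9482] [277.449  217.0438] [370.9397 165.6539]
```

The lever stands at about 27.3 degrees, 2.7 short, with the long line just showing at its lower edge (zoom 400,150). The slide's tab is at the rim. The lever needs one more push, to TCP y = -0.2697.

```bash
python3 -m creep '[[1,[2,-1,0],0],[1,[2,-1,0],0],[1,[1.5,-0.9,0],0],[1,[0,0,3],0],[1,[0,0,3],0],[1,[0,0,3],0],[1,[0,0,2],0],[1,[0,0,2],0],[1,[0,0,1],0],[1,[0,0,0.4],0],[1,[0,0,0],0],[1,[-0.5,0,0],0],[1,[-0.4,0,0],0],[1,[-0.3,0,0],0],[1,[-0.2,0.05,0],0],[1,[-0.2,0.05,0],0],[1,[0,0,0],0],[1,[0,0,0],0]]'
```

```text
clock: 13.77
tcp_pos: [0.4391, -0.2672, 0.1495]
orientation: [[-0.0, 1.0, 0.001], [1.0, 0.0, -0.0], [-0.0, 0.001, -1.0]]
wrist_force: [-0.3, 0.1, -0.7]
grip_width: -0.004
```

```bash
python3 -m creep '[[1,[-0.1,0.05,0],0],[1,[-0.1,0.05,0],0],[1,[-0.06,0.03,0],0],[1,[0,0,0],0],[1,[0,0,0],0]]'; python3 -c "
from h import *;s=read_state();print(s['tcp_pos'],s['wrist_force'],s['moment'])"
```

```text
clock: 14.18
tcp_pos: [0.4402, -0.2694, 0.1492]
orientation: [[-0.0, 1.0, -0.0], [1.0, 0.0, 0.0], [0.0, -0.0, -1.0]]
wrist_force: [-0.8, 1.5, 0.2]
grip_width: -0.001
[ 0.4402 -0.2694  0.1492] [-0.826   1.4628  0.212 ] [ 0.3046  0.1002 -0.0428]
```

Now I back off and look.

```bash
python3 -m creep '[[1,[0.7,-0.2,0],0],[1,[0.8,-0.2,0],0],[1,[0,0,-2],0],[1,[0,0,-3],0],[1,[0,0,-3],0],[1,[0,0,-3],0],[1,[-2,1,-3],0],[1,[-2,1,-0.5],0],[1,[-1.5,1,0],0],[1,[0,0,0],0],[1,[0,0,0],0]]'
python3 - <<'E'
from h import *
s=read_state();np.savez('w8.npz',p=s['tcp_pos'],R=s['orientation'])
im=get_image('wrist');cv2.imwrite('pics/w8.png',im);cv2.imwrite('pics/w8c.png',np.clip(1.5*cv2.resize(im[0:200,190:430],None,fx=3,fy=3,interpolation=cv2.INTER_CUBIC).astype(float),0,255).astype(np.uint8))
g=cv2.resize(im[135:170,205:260],None,fx=12,fy=12,interpolation=cv2.INTER_CUBIC);cv2.imwrite('pics/w8d.png',np.clip(g*1.8,0,255).astype(np.uint8))
P=(s['tcp_pos'],s['orientation']);x=np.array([.5145,-.2452,-.0262])
pt=lambda r,a,z:np.array([x[0]-r*np.cos(np.radians(a)+x[2]),x[1]-r*np.sin(np.radians(a)+x[2]),z])
z=lambda q:(q-[205,135])*12
for r in(.054,.07):print('mark30',z(proj('wrist',pt(r,30,.132),P)))
for a in(28,29,30,31,32):
    print(a,z(proj('wrist',pt(.086,a,.165),P)),z(proj('wrist',pt(.078,a,.138),P)),z(proj('wrist',pt(.07,a,.138),P)))
E
```

```text
clock: 15.1
tcp_pos: [0.4661, -0.3093, 0.2939]
orientation: [[0.0, 1.0, -0.001], [1.0, -0.0, 0.0], [0.0, -0.001, -1.0]]
wrist_force: [-0.6, 0.7, -0.3]
grip_width: -0.0
mark30 [566.5966   1.7078]
mark30 [381.1689 104.0167]
28 [135.3781 239.4488] [266.712  133.4747] [362.1582  85.0327]
29 [145.972  258.9059] [275.3681 149.7612] [369.8572  99.748 ]
30 [156.872  278.1345] [284.2843 165.8635] [377.7933 114.3003]
31 [168.0741 297.1301] [293.4573 181.778 ] [385.9635 128.6859]
32 [179.574  315.8888] [302.8837 197.5009] [394.3649 142.9014]
```

View pics/w8c.png

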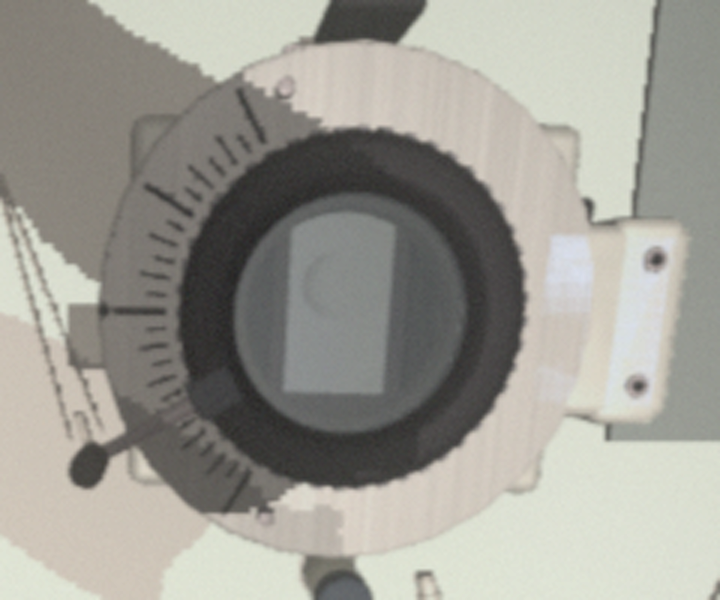

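View pics/w8d.png

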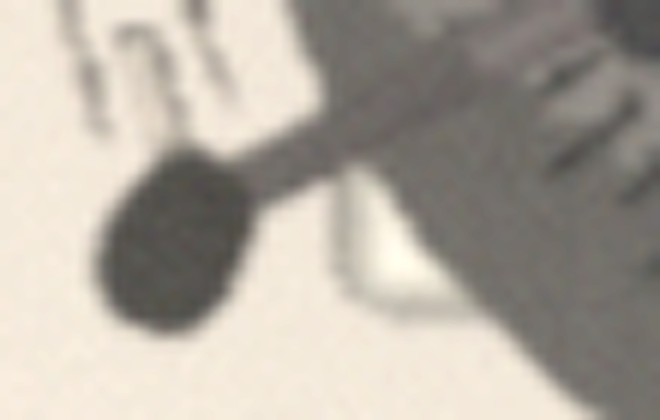

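Run:
```python
from v7 import *
# stem centre in zoom (330,140),(290,160) -> w8c coords
zz=lambda q:((q[0]/12+205-190)*3,(q[1]/12+135)*3)
run('w8.npz',{-60:[(238,88),(263,141)],-30:[(146,185),(188,215)],0:[(106,311),(165,311)],60:[(224,511),(248,474)]},zz((165,261)),[zz((330,140)),zz((290,163))])
w=np.load('w8.npz');P=(w['p'],w['R'])
im=cv2.imread('pics/w8.png')
g=cv2.resize(im[90:170,205:285],None,fx=7.5,fy=7.5,interpolation=cv2.INTER_CUBIC);g=np.clip(g*1.8,0,255).astype(np.uint8)
x=[.5145,-.2452,-.0262]
for a in range(-10,65,5):
    for r in(.053,.0725):
        q=proj('wrist',np.array([x[0]-r*np.cos(np.radians(a)+x[2]),x[1]-r*np.sin(np.radians(a)+x[2]),.132]),P)
        q=(q-[205,90]+.5)*7.5; cv2.circle(g,tuple(int(v) for v in q),2,(0,0,255),-1)
cv2.imwrite('pics/w8e.png',g)
```

```text
viewer [ 0.5144 -0.2451 -0.0257] rms 0.0006346135571877596
top: r 0.08488482703456167 deg 29.533280219312132
stem: r 0.07402083408924978 deg 30.01978362001295
stem: r 0.07748316516078971 deg 30.062741700985974
```

View pics/w8e.png

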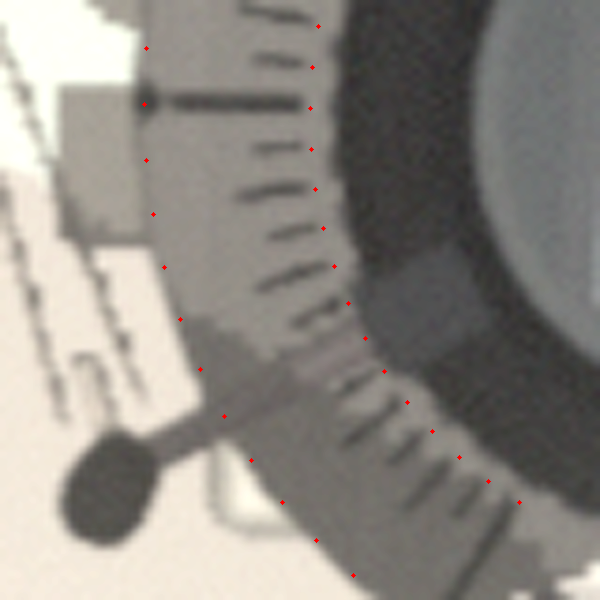

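The stem covers the 30-degree line and sits midway between the 25 and 35 fine lines. One overall check before handing in.

Run:
```python
from h import *
a=get_image('scene')[150:260,190:320];b=get_image('side')[140:250,205:335]
cv2.imwrite('pics/f.png',cv2.resize(np.hstack([a,b]),None,fx=3,fy=3,interpolation=cv2.INTER_CUBIC))
```

```text
(no output)
```

View pics/f.png

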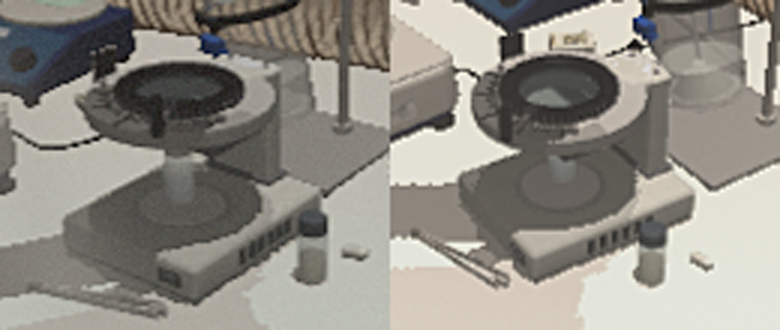

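Both vials, the tweezers and the stir bar stand where they were (next vial at crop 313,250 as before). The tab is at the rim and the knob is on the right of the scale.

```bash
python3 -c "
from rig import *;print(close_job())"
```

```text
the job is handed in; nothing more can be done
None
```

I handed the job in at about 15 s: the quarter-wave slide is fully home and the analyser's lever is at the 30-degree mark on the right. I did both with the shut fingertips, slide first.

- **Slide:** The tool stopped dead at TCP y = -0.1518 while the force rose to about 6 N. The later pictures show the tab against the head's rim.
- **Lever:** I pushed it in two passes. In the last wrist picture the stem reads 30.0 degrees and sits midway between the neighbouring fine lines. The top of the knob reads 29.5 degrees, so the two differ by about half a degree. The long line itself is hidden under the stem.
- **Other things:** In the last scene and side pictures, judged by eye, both vials, the tweezers and the stir bar stand where they were. The gripper was well above the viewer and touching nothing.

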